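Stow the ring gauge in the push-latch well

TASK

Put the steel ring gauge away in the sprung stowage well: press the thumb pad of the sunken tray once so that the tray springs up, set the gauge flat on the tray's round seat and let go of it, then press the thumb pad again so that the tray latches down with the gauge in it.

Things in the scene. Friction and masses are not known exactly. Their poses are not given: they have to be found in the camera images.
- tray (a joint): Tray height over its latched place, m: 0 latched (start), 0.030 fully up, -0.010 bottom stop. Push-push latch: pressed 7 mm below the latched place (at least 5; right to the stop is fine) and let go, it springs up; pressed from up to that same depth and let go, it stays latched. One press more frees it. Spring 5 to 10 N: 12 to 18 N reaches the stop. The gauge does not sink it; it cannot tilt.
- thumb_pad (a point): Centre of the top of the thumb pad, a black rubber disc 34 mm across, 4 mm high, at one end of the tray; moves with it. z up, y from seat to pad. Tray: aluminium plate 90 (x) by 140 mm (y) in an open-topped grey housing, outside 120 by 170, inside 96 by 146, rim 46 mm above the bench. Latched, the tray's face lies 26 mm below the rim, the pad's top 22 mm below; up, the face is 4 mm above the rim.
- seat (a point): Centre of the round seat on the tray's top face (a thin black circle 60 mm across, drawn, no raised edge): the middle of the gauge's underside goes here. 70 mm from the thumb pad along the tray (its -y direction); moves with the tray. Axes as for the thumb pad.
- gauge_center (a point): Centre of the ring gauge, half-way up: a plain bright steel ring, 50 mm outside, 32 mm bore, 24 mm tall, about 0.22 kg, lying flat on the bench, axis (z) upright, so this point is 12 mm above the bench. The thin wide ring near it (70 mm across, 6 mm thick) is a washer, not the gauge.
Not all that is in view belongs to the job. Of the things that look like the part that bears gauge_center, take the one that is farthest to the robot's left at the start.

How it is judged (in metres and radians):
On the way, in this order (a step that is already met when the one before it is completed fails the run):
1. the empty tray is released and stands up (value of joint tray above 0.025 m and horizontal distance between gauge_center and seat above 0.06 m), for 0.2 s.
2. the gauge stands flat on the seat of the raised tray, let go (value of joint tray above 0.022 m and horizontal distance between gauge_center and seat below 0.018 m and z of gauge_center in the frame of seat below 0.015 m and angle between gauge_center's own z axis and vertical below 0.15 rad and contact force between the fingers and gauge below 0.1 N), for 0.2 s.
At the end, for the whole second after the job is handed in: The tray is latched down (within 3 mm of its latched height) with the ring gauge lying flat and still on the tray, its centre within 18 mm of the seat's centre (value of joint tray between -0.003 and 0.003 m and horizontal distance between gauge_center and seat below 0.018 m and z of gauge_center in the frame of seat below 0.015 m and angle between gauge_center's own z axis and vertical below 0.15 rad and linear speed of gauge below 0.02 m/s); the robot touches nothing.
It also fails if it takes over 58 s, if anything falls off the work surface, if the arm or the gripper's body presses on something with over 40 N, if the wrist force passes 120 N, or if a joint passes its speed limit or range.

ROBOT

A 7-joint arm with a two-finger parallel gripper is mounted at the origin on the work surface. World frame = base frame: x ahead of the robot, y to its left, z up, the work surface at z = 0. Lengths are in m, angles in degrees, forces in N, time in s.
With the tool pointing down it reaches from about 0.35 to 0.9 m from the base axis. Payload 19.9 kg.
Tool frame: the origin (TCP) lies between the finger pads; the fingertips stand 22 mm ahead of it and the grasp point (between the pads) lies 3 mm ahead of it; x points along the fingers, y is the direction in which the jaws open and shut, and the axes are right-handed (so a half turn about x gives the same grasp; the last joint's range is limited). The gripper opens to 94 mm and grips with 3 to 60 N. Pads are 16 mm wide; open, the fingers measure 119 mm over their backs; the gripper's body (75 mm by 177 mm) begins 78 mm behind the grasp point.
Start: joints at [64.83, 23.915, -0.59, 92.452, 0.269, 63.638, -3.037], TCP at [0.242, -0.576, 0.201] pointing down, gripper open.
Joint ranges: [-161.28, 161.28], [-22.2, 115.67], [-73.04, 71.86], [3.21, 147.25], [-68.34, 248.33], [10.77, 114.83], [-161.83, 161.83]. Speed limits (degrees/s): [108.29, 108.29, 136.94, 136.94, 172.46, 172.46, 172.46].

INTERFACE

Orientations are given as a 3x3 rotation matrix whose columns are the frame's x, y, z axes.
In Python, from cell import r, optics, finish_job gives the robot as it stands.
- The arm moves only by the tool servo_tool, never from a script. Its argument "plan" is a list of rows, each an object of numbers: "claw": the opening, from -1 (shut) to 1 (fully open); "tx", "ty", "tz": the shift along the tool's x, y, z in cm; "yaw": the turn about the tool's x in rad. In form: [{"claw": .., "tx": .., "ty": .., "tz": .., "yaw": ..}, ...]. A call has 1 to 12 rows; each row shifts and turns the commanded pose from where the row before left it, along the tool's axes as they then stand; what a row does not reach is not made up. A row lasts 1/10 s, in which the tool goes at most 50 mm and 8.59 degrees, less where a joint would pass 70% of its speed; a pose out of reach is approached as far as the arm can. A call is refused whole if a number of a shift passes 5 or a number of a turn 0.15, either way. A call with a gripper value outside its range is refused whole. The fingers move at their own pace and stop on an object; the grip force is fixed at half the most. Time passes only in rows, so rows that do not move let the fingers close. It gives the time, the measured TCP pose, the force and the opening at its end, in the units of the state.
- r.read_state(): the state, without advancing time (a new reading comes with each control period).
- optics.capture(name): name is "scene" or "top"; returns the picture (480x640x3 uint8, red, green, blue); there is no depth.
- optics.calibration(name): a dict with "fx", "fy", "cx", "cy" (pixels), "dist" ([k1, k2, p1, p2, k3] as OpenCV has them; the pictures are not rectified), "rvec" (rotation vector, rad) and "tvec" (3), from world to camera coordinates, as OpenCV has them. Camera axes: x right, y down, z forward; pixel columns grow to the right and rows downward; lengths in m; the calibration is good to about 2 mm. A picture is of the moment at which its call begins. calibration takes no time and is no camera call.
- finish_job(): hands the job in, once; it reports no verdict.
The state is a dict: "time_s": time; "q": joint angles; "qd": joint speeds; "joint_torque": joint torques, N m; "eef_pos": TCP position; "ee_rot": TCP orientation; "wrist_force": force on the tool from outside, world axes, zero at the start; "ft_torque": the same for the moment, N m; "opening": opening from 0.0 (shut) to 1.0 (fully open).
Only numpy, scipy, OpenCV 4.12 (cv2) and the standard library are available. Lean on these libraries where they do the work, as an engineer would, in place of code of your own. Each camera call takes 0.05 s, during which the arm holds its last target.

## Working session

There is one attempt and no reset: what is moved stays moved. The work goes in short steps, Python scripts to look and compute and a tool call to move; the robot and the scene stay as the last step left them, time stands still between calls to the robot, and variables do not carry over. Pictures are saved under pics/ and viewed, and the job is handed in when it is done.

Besides the shell and the picture viewer there is one more tool, called after ">>>" by a JSON object that holds its "method" and its "body". servo_tool: Moves the arm, as the interface text tells. Its arguments: {"type":"object","properties":{"plan":{"type":"array"}},"required":["plan"]}

```bash
mkdir -p pics; ls; python3 - <<'E'
from cell import r, optics
import cv2,json
s=r.read_state(); print({k:s[k] for k in('time_s','eef_pos','ee_rot','wrist_force','opening')})
for n in('scene','top'):
    im=optics.capture(n); cv2.imwrite(f'pics/{n}0.png',im[:,:,::-1]); print(n,optics.calibration(n))
E
```

```text
pics
{'time_s': 0.0, 'eef_pos': array([ 0.24194491, -0.57587327,  0.20063546]), 'ee_rot': array([[-5.39300078e-04,  3.87301481e-01, -9.21952966e-01],
       [ 1.07100890e-03, -9.21952348e-01, -3.87301847e-01],
       [-9.99999281e-01, -1.19629175e-03,  8.24056387e-05]]), 'wrist_force': array([-0.85014107, -0.9104123 ,  0.628534  ]), 'opening': 0.9990861465442964}
scene {'fx': 485.9045190334853, 'fy': 485.9045190334853, 'cx': 315.10814945715055, 'cy': 236.86746543044734, 'dist': array([-0.1074578,  0.       ,  0.       ,  0.       ,  0.       ]), 'rvec': array([ 1.00240697,  2.45752787, -1.03572012]), 'tvec': array([ 0.47684462, -0.25252642,  1.23358057])}
top {'fx': 438.18309141019716, 'fy': 438.18309141019716, 'cx': 316.86663734838737, 'cy': 239.08982483595867, 'dist': array([-0.10473642,  0.        ,  0.        ,  0.        ,  0.        ]), 'rvec': array([ 2.1486061 , -2.03801598,  0.22895096]), 'tvec': array([-0.06662848,  0.64186535,  0.66308751])}
```

View pics/scene0.png

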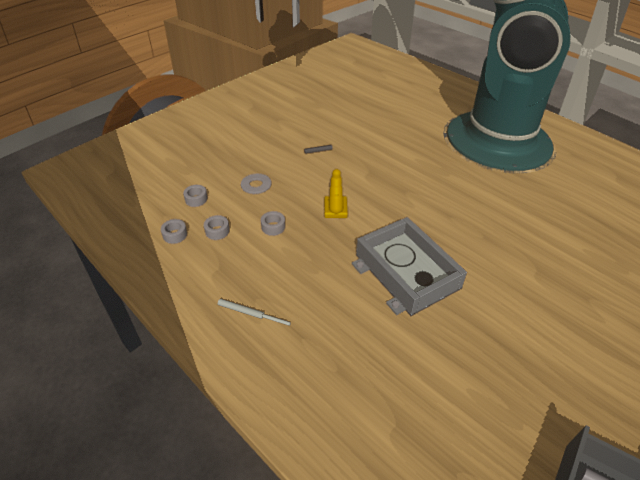

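View pics/top0.png

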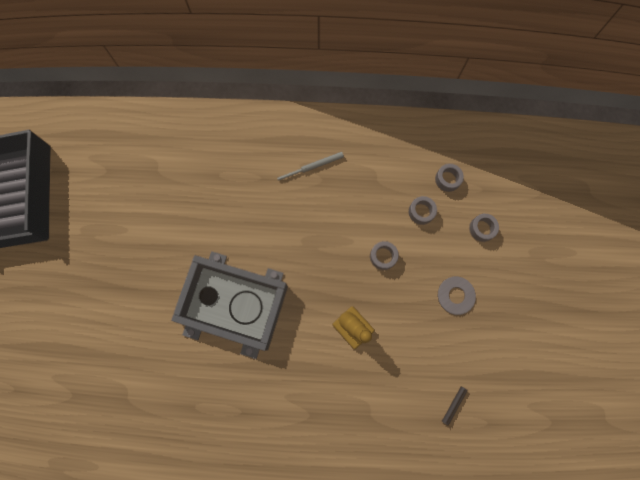

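The scene holds four similar rings, top-camera pixels (450,177), (424,210), (485,228) and (384,255), plus a washer at (457,296). The housing has its pad at (208,296) and its seat at (246,307). The yellow cone sits at (354,327), and the other objects are a driver, a bar and a dark bin. Next I'll work out world positions.

```bash
cat > h.py <<'E'
import numpy as np, cv2
from cell import r, optics
def ray(n,uv):
    c=optics.calibration(n); K=np.array([[c['fx'],0,c['cx']],[0,c['fy'],c['cy']],[0,0,1]])
    p=cv2.undistortPoints(np.array([[uv]],float),K,c['dist'])[0,0]
    R=cv2.Rodrigues(c['rvec'])[0]; return -R.T@c['tvec'], R.T@np.array([p[0],p[1],1])
def onz(n,uv,z):
    o,d=ray(n,uv); return o+d*(z-o[2])/d[2]
def proj(n,P):
    c=optics.calibration(n); K=np.array([[c['fx'],0,c['cx']],[0,c['fy'],c['cy']],[0,0,1]])
    return cv2.projectPoints(np.array(P,float).reshape(-1,3),c['rvec'],c['tvec'],K,c['dist'])[0][:,0]
E
python3 - <<'E'
from h import *
np.set_printoptions(precision=4,suppress=True)
print('cams',ray('top',(320,240))[0],ray('scene',(320,240))[0])
for uv in [(450,177),(424,210),(485,228),(384,255),(457,296)]: print('top',uv,onz('top',uv,.024))
for uv in [(196,192),(175,228),(217,223),(273,220),(257,183)]: print('scene',uv,onz('scene',uv,.02))
print('pad top',onz('top',(208,296),.024),'scene',onz('scene',(424,278),.024))
print('seat top',onz('top',(246,307),.02),'scene',onz('scene',(400,255),.02))
im=cv2.imread('pics/top0.png')
a=cv2.resize(im[140:330,340:520],None,fx=3,fy=3,interpolation=cv2.INTER_CUBIC)
cv2.imwrite('pics/c1.png',a)
a=cv2.resize(im[240:370,160:300],None,fx=4,fy=4,interpolation=cv2.INTER_CUBIC)
cv2.imwrite('pics/c2.png',a)
E
```

```text
cams [ 0.4767 -0.0462  0.7917] [1.0803 0.4248 0.6822]
top (450, 177) [ 0.789  -0.2754  0.024 ]
top (424, 210) [ 0.7213 -0.2254  0.024 ]
top (485, 228) [ 0.6931 -0.3387  0.024 ]
top (384, 255) [ 0.6333 -0.1531  0.024 ]
top (457, 296) [ 0.5661 -0.2842  0.024 ]
scene (196, 192) [ 0.6946 -0.3417  0.02  ]
scene (175, 228) [ 0.7904 -0.2758  0.02  ]
scene (217, 223) [ 0.7208 -0.2281  0.02  ]
scene (273, 220) [ 0.6341 -0.1554  0.02  ]
scene (257, 183) [ 0.58   -0.2722  0.02  ]
pad top [0.5433 0.1545 0.024 ] scene [0.5445 0.1544 0.024 ]
seat top [0.5283 0.0861 0.02  ] scene [0.5273 0.0862 0.02  ]
```

View pics/c1.png

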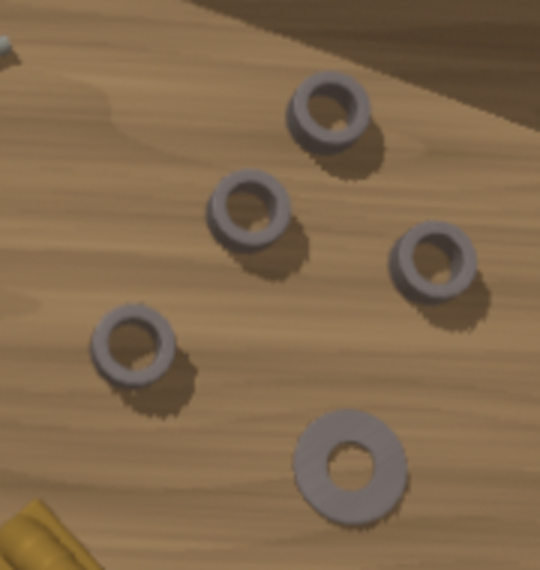

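View pics/c2.png

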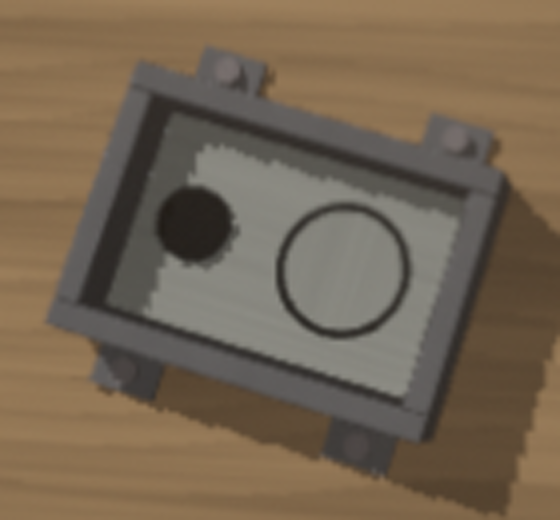

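All four rings look alike. The one farthest to the robot's left (largest y, -0.154) is top pixel (384.7,255), world ≈ (0.633,-0.154). The thin wide ring is the washer. From both cameras, the pad is at (0.544,0.154) and the seat at (0.528,0.086). I'll move to above the pad with the fingers shut.

>>> {"method": "servo_tool", "body": {"plan": [{"claw": -1,"tx": 0,"ty": -1.5,"tz": -1.5,"yaw": 0},{"claw": -1,"tx": 0,"ty": -3.2,"tz": -3.2,"yaw": 0},{"claw": -1,"tx": 0,"ty": -3.2,"tz": -3.2,"yaw": 0},{"claw": -1,"tx": 0,"ty": -3.2,"tz": -3.2,"yaw": 0},{"claw": -1,"tx": 0,"ty": -3.2,"tz": -3.2,"yaw": 0},{"claw": -1,"tx": 0,"ty": -3.2,"tz": -3.2,"yaw": 0},{"claw": -1,"tx": 0,"ty": -3.2,"tz": -3.2,"yaw": 0},{"claw": -1,"tx": 0,"ty": -3.2,"tz": -3.2,"yaw": 0},{"claw": -1,"tx": 0,"ty": -3.2,"tz": -3.2,"yaw": 0},{"claw": -1,"tx": 0,"ty": -3.2,"tz": -3.2,"yaw": 0},{"claw": -1,"tx": 0,"ty": -3.2,"tz": -3.2,"yaw": 0},{"claw": -1,"tx": 0,"ty": -3.2,"tz": -3.2,"yaw": 0}]}}

```text
time_s: 1.3
eef_pos: [0.4385, -0.0939, 0.2013]
ee_rot: [[0.0, 0.387, -0.922], [-0.0, -0.922, -0.387], [-1.0, 0.0, -0.0]]
wrist_force: [1.2, -0.6, 1.1]
opening: 0.021
```

>>> {"method": "servo_tool", "body": {"plan": [{"claw": -1,"tx": 0,"ty": -3.2,"tz": -3.2,"yaw": 0},{"claw": -1,"tx": 0,"ty": -3.2,"tz": -3.2,"yaw": 0},{"claw": -1,"tx": 0,"ty": -3.2,"tz": -3.2,"yaw": 0},{"claw": -1,"tx": 0,"ty": -3.2,"tz": -3.2,"yaw": 0},{"claw": -1,"tx": 0,"ty": -3.2,"tz": -3.2,"yaw": 0},{"claw": -1,"tx": 0,"ty": -2.9,"tz": -3.4,"yaw": 0},{"claw": -1,"tx": 0,"ty": 0,"tz": 0,"yaw": 0},{"claw": -1,"tx": 0,"ty": 0,"tz": 0,"yaw": 0}]}}

```text
time_s: 2.1
eef_pos: [0.5436, 0.1544, 0.2006]
ee_rot: [[-0.001, 0.389, -0.921], [0.0, -0.921, -0.389], [-1.0, -0.001, 0.001]]
wrist_force: [-0.3, 0.3, 0.8]
opening: 0.006
```

```bash
cat > go.py <<'E'
from h import *
import sys
np.set_printoptions(precision=4,suppress=True)
s=r.read_state(); R=np.array(s['ee_rot']); p=np.array(s['eef_pos'])
T=np.array([float(a) for a in sys.argv[1:4]])
print('t',s['time_s'],'pos',p,'F',s['wrist_force'],'open',s['opening'],'x-axis',R[:,0],'jaw',R[:,1]); print('tool shift cm',R.T@(T-p)*100)
E
python3 go.py 0.544 0.1545 0.046
```

```text
t 2.1 pos [0.5436 0.1544 0.2006] F [-0.2643  0.3342  0.7759] open 0.0057159593994547545 x-axis [-0.0014  0.0002 -1.    ] jaw [ 0.3888 -0.9213 -0.0007]
tool shift cm [15.4577  0.0148 -0.0607]
```

>>> {"method": "servo_tool", "body": {"plan": [{"claw": -1,"tx": 2.5},{"claw": -1,"tx": 4},{"claw": -1,"tx": 4},{"claw": -1,"tx": 3},{"claw": -1,"tx": 1.3},{"claw": -1,"tx": 0.5},{"claw": -1,"tx": 0.5},{"claw": -1,"tx": 0.2},{"claw": -1,"tx": 0.2},{"claw": -1},{"claw": -1}]}}

```text
validation failed for argument at $.pl...
```

Every row needs all its fields.

>>> {"method": "servo_tool", "body": {"plan": [{"claw": -1,"tx": 2.5,"ty": 0,"tz": 0,"yaw": 0},{"claw": -1,"tx": 4,"ty": 0,"tz": 0,"yaw": 0},{"claw": -1,"tx": 4,"ty": 0,"tz": 0,"yaw": 0},{"claw": -1,"tx": 3,"ty": 0,"tz": 0,"yaw": 0},{"claw": -1,"tx": 1.3,"ty": 0,"tz": 0,"yaw": 0},{"claw": -1,"tx": 0.5,"ty": 0,"tz": 0,"yaw": 0},{"claw": -1,"tx": 0.5,"ty": 0,"tz": 0,"yaw": 0},{"claw": -1,"tx": 0.3,"ty": 0,"tz": 0,"yaw": 0},{"claw": -1,"tx": 0.1,"ty": 0,"tz": 0,"yaw": 0},{"claw": -1,"tx": 0,"ty": 0,"tz": 0,"yaw": 0},{"claw": -1,"tx": 0,"ty": 0,"tz": 0,"yaw": 0}]}}

```text
time_s: 3.2
eef_pos: [0.5442, 0.1538, 0.0398]
ee_rot: [[0.001, 0.387, -0.922], [0.0, -0.922, -0.387], [-1.0, 0.0, -0.001]]
wrist_force: [0.5, 0.2, 0.4]
opening: 0.002
```

```bash
python3 - <<'E'
from h import *
for n,b in(('top',(230,380,130,330)),('scene',(160,340,320,500))):
    im=optics.capture(n)[:,:,::-1]
    cv2.imwrite(f'pics/{n}1.png',cv2.resize(im[b[0]:b[1],b[2]:b[3]],None,fx=3,fy=3,interpolation=cv2.INTER_CUBIC))
print(r.read_state()['wrist_force'],r.read_state()['eef_pos'])
E
```

```text
[-0.14175318  0.28640316 -0.0966845 ] [0.54406352 0.15379441 0.03956215]
```

View pics/scene1.png

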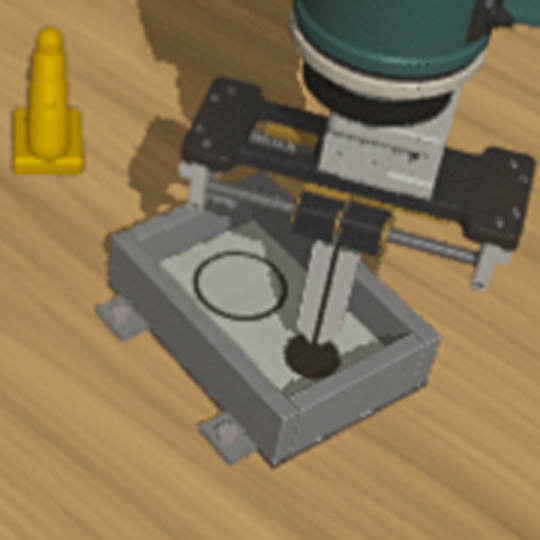

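View pics/top1.png

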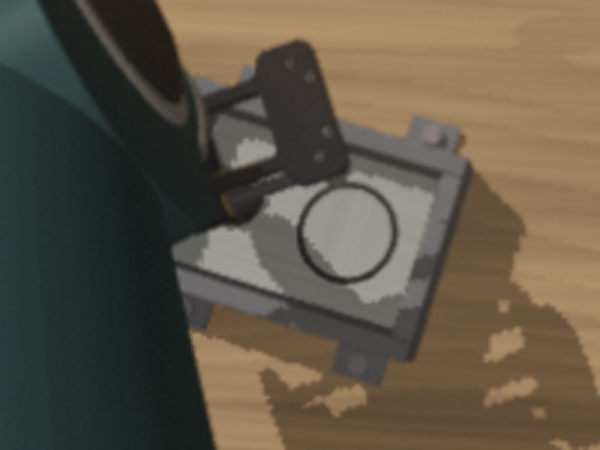

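The fingertips stand over the middle of the pad (scene crop (312,355)), but no force is felt yet. I'll press on in small steps.

>>> {"method": "servo_tool", "body": {"plan": [{"claw": -1,"tx": 0.2,"ty": 0,"tz": 0,"yaw": 0},{"claw": -1,"tx": 0.1,"ty": 0,"tz": 0,"yaw": 0},{"claw": -1,"tx": 0,"ty": 0,"tz": 0,"yaw": 0}]}}

```text
time_s: 3.6
eef_pos: [0.5437, 0.1537, 0.036]
ee_rot: [[-0.0, 0.387, -0.922], [-0.0, -0.922, -0.387], [-1.0, -0.0, 0.0]]
wrist_force: [0.3, -0.0, 0.4]
opening: 0.005
```

>>> {"method": "servo_tool", "body": {"plan": [{"claw": -1,"tx": 0.2,"ty": 0,"tz": 0,"yaw": 0},{"claw": -1,"tx": 0.1,"ty": 0,"tz": 0,"yaw": 0},{"claw": -1,"tx": 0,"ty": 0,"tz": 0,"yaw": 0}]}}

```text
time_s: 3.9
eef_pos: [0.5438, 0.1537, 0.0331]
ee_rot: [[-0.0, 0.387, -0.922], [-0.0, -0.922, -0.387], [-1.0, -0.0, 0.0]]
wrist_force: [0.7, -0.1, -0.6]
opening: 0.005
```

```bash
python3 - <<'E'
from h import *
im=optics.capture('scene')[:,:,::-1]
cv2.imwrite('pics/s2.png',cv2.resize(im[200:320,345:475],None,fx=5,fy=5,interpolation=cv2.INTER_CUBIC))
s=r.read_state();print(s['wrist_force'],s['eef_pos'],s['joint_torque'],s['ft_torque'])
print(proj('scene',[[.544,.154,.024],[.544,.154,.014],[.528,.086,.02],[.528,.086,.01]]))
E
```

```text
[ 0.00113929 -0.78642661 -0.08313593] [0.54386919 0.15376535 0.03315514] [-1.49168243e-02 -8.38501024e+01 -9.57365155e+00 -3.12327003e+01
  3.20888311e-02 -1.04334082e-01 -1.43731758e-02] [ 0.04272797 -0.04686326  0.01847264]
[[424.00558933 277.72023375]
 [423.1369827  281.34572811]
 [399.69339921 255.13291279]
 [399.05714679 258.76279078]]
```

View pics/s2.png

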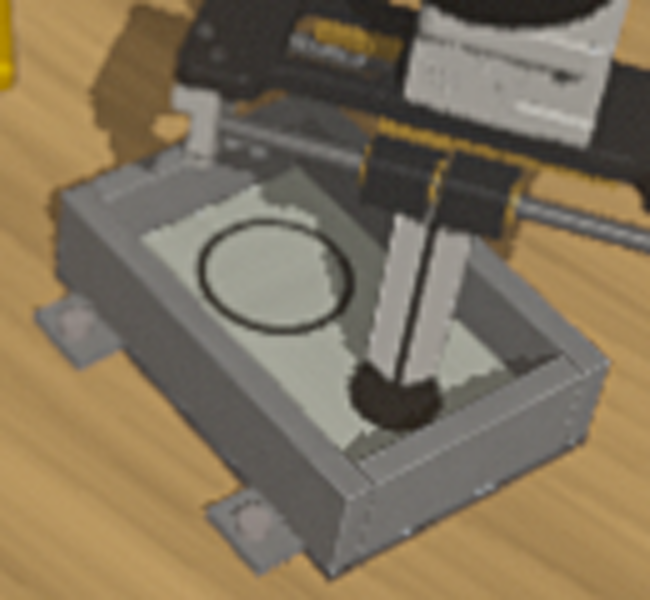

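The seat is still at scene pixel (400,255), so the tray hasn't moved. The tips look to be just above the pad, so I'll go on down in millimetre steps.

>>> {"method": "servo_tool", "body": {"plan": [{"claw": -1,"tx": 0.2,"ty": 0,"tz": 0,"yaw": 0},{"claw": -1,"tx": 0.2,"ty": 0,"tz": 0,"yaw": 0},{"claw": -1,"tx": 0,"ty": 0,"tz": 0,"yaw": 0}]}}

```text
time_s: 4.25
eef_pos: [0.5437, 0.1537, 0.0289]
ee_rot: [[-0.001, 0.387, -0.922], [-0.0, -0.922, -0.387], [-1.0, -0.0, 0.0]]
wrist_force: [0.4, 0.1, -0.3]
opening: 0.009
```

```bash
python3 - <<'E'
from h import *
im=optics.capture('scene')[:,:,::-1]
a=cv2.imread('pics/scene0.png')
f=lambda i:cv2.resize(i[250:310,390:450],None,fx=6,fy=6,interpolation=cv2.INTER_NEAREST)
cv2.imwrite('pics/s3.png',np.hstack([f(a),f(im)]))
print(proj('scene',[[.544,.154,.024],[.544,.154,.014],[.5437,.1537,.007],[.5437,.1537,.0289],[.5437,.1537,.0289+.075]]))
E
```

```text
[[424.00558933 277.72023375]
 [423.1369827  281.34572811]
 [422.5032095  283.67002008]
 [424.40125553 275.74279237]
 [431.38573487 246.30502536]]
```

View pics/s3.png

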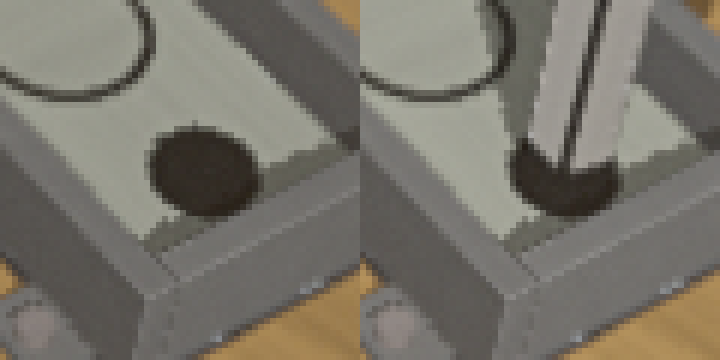

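>>> {"method": "servo_tool", "body": {"plan": [{"claw": -1,"tx": 0.2,"ty": 0,"tz": 0,"yaw": 0},{"claw": -1,"tx": 0.2,"ty": 0,"tz": 0,"yaw": 0},{"claw": -1,"tx": 0,"ty": 0,"tz": 0,"yaw": 0}]}}

```text
time_s: 4.6
eef_pos: [0.5438, 0.1537, 0.025]
ee_rot: [[-0.0, 0.387, -0.922], [-0.0, -0.922, -0.387], [-1.0, -0.0, 0.0]]
wrist_force: [-0.3, -0.1, 0.8]
opening: 0.002
```

>>> {"method": "servo_tool", "body": {"plan": [{"claw": -1,"tx": 0.2,"ty": 0,"tz": 0,"yaw": 0},{"claw": -1,"tx": 0.2,"ty": 0,"tz": 0,"yaw": 0},{"claw": -1,"tx": 0,"ty": 0,"tz": 0,"yaw": 0}]}}

```text
time_s: 4.9
eef_pos: [0.5437, 0.1537, 0.0209]
ee_rot: [[-0.0, 0.387, -0.922], [-0.0, -0.922, -0.387], [-1.0, -0.0, 0.0]]
wrist_force: [0.1, -0.4, 0.9]
opening: 0.006
```

```bash
python3 - <<'E'
from h import *
im=optics.capture('scene')[:,:,::-1]
a=cv2.imread('pics/scene0.png')
f=lambda i:cv2.resize(i[250:310,390:450],None,fx=6,fy=6,interpolation=cv2.INTER_NEAREST)
cv2.imwrite('pics/s4.png',np.hstack([f(a),f(im)]))
p=np.array(r.read_state()['eef_pos'])
n=p+[.0074,.0031,0]
for d in (0,-.005,-.01,-.022): print(d,proj('scene',[n+[0,0,d]]))
E
```

```text
0 [[422.60943098 281.79216519]]
-0.005 [[422.17690622 283.60175683]]
-0.01 [[421.74754481 285.39654191]]
-0.022 [[420.7298034  289.64459276]]
```

View pics/s4.png

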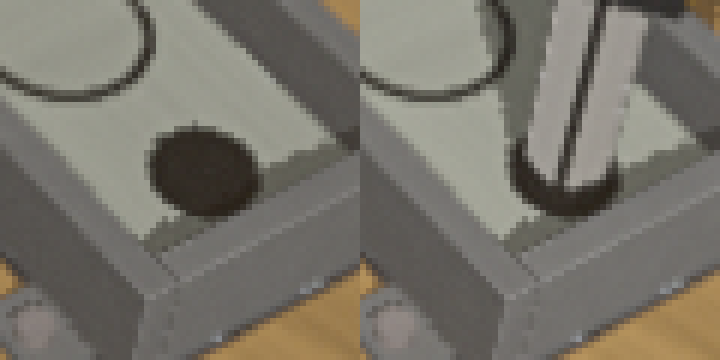

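>>> {"method": "servo_tool", "body": {"plan": [{"claw": -1,"tx": 0.2,"ty": 0,"tz": 0,"yaw": 0},{"claw": -1,"tx": 0.1,"ty": 0,"tz": 0,"yaw": 0},{"claw": -1,"tx": 0,"ty": 0,"tz": 0,"yaw": 0}]}}

```text
time_s: 5.25
eef_pos: [0.5441, 0.1538, 0.0183]
ee_rot: [[0.0, 0.387, -0.922], [0.0, -0.922, -0.387], [-1.0, -0.0, -0.0]]
wrist_force: [-0.1, -0.8, 4.8]
opening: 0.008
```

>>> {"method": "servo_tool", "body": {"plan": [{"claw": -1,"tx": 0.2,"ty": 0,"tz": 0,"yaw": 0},{"claw": -1,"tx": 0.1,"ty": 0,"tz": 0,"yaw": 0},{"claw": -1,"tx": 0,"ty": 0,"tz": 0,"yaw": 0}]}}

```text
time_s: 5.55
eef_pos: [0.5441, 0.1538, 0.0153]
ee_rot: [[0.0, 0.387, -0.922], [0.0, -0.922, -0.387], [-1.0, -0.0, -0.0]]
wrist_force: [-0.5, -0.5, 4.8]
opening: 0.004
```

Contact came at TCP z ≈ 0.020, so the tips really sit about 4 mm above the reported TCP z and not 22 mm below it. I'll press on to the stop.

>>> {"method": "servo_tool", "body": {"plan": [{"claw": -1,"tx": 0.2,"ty": 0,"tz": 0,"yaw": 0},{"claw": -1,"tx": 0.15,"ty": 0,"tz": 0,"yaw": 0},{"claw": -1,"tx": 0,"ty": 0,"tz": 0,"yaw": 0}]}}

```text
time_s: 5.85
eef_pos: [0.544, 0.1538, 0.0118]
ee_rot: [[0.0, 0.387, -0.922], [0.0, -0.922, -0.387], [-1.0, -0.0, -0.0]]
wrist_force: [-1.1, -0.1, 4.9]
opening: 0.004
```

>>> {"method": "servo_tool", "body": {"plan": [{"claw": -1,"tx": 0.1,"ty": 0,"tz": 0,"yaw": 0},{"claw": -1,"tx": 0.1,"ty": 0,"tz": 0,"yaw": 0},{"claw": -1,"tx": 0,"ty": 0,"tz": 0,"yaw": 0}]}}

```text
time_s: 6.15
eef_pos: [0.5441, 0.1538, 0.0101]
ee_rot: [[0.0, 0.387, -0.922], [0.0, -0.922, -0.387], [-1.0, 0.0, -0.0]]
wrist_force: [-0.8, -0.5, 7.0]
opening: 0.006
```

At the stop. Lift off, then up over the gauge's height.

>>> {"method": "servo_tool", "body": {"plan": [{"claw": -1,"tx": -1,"ty": 0,"tz": 0,"yaw": 0},{"claw": -1,"tx": -2.5,"ty": 0,"tz": 0,"yaw": 0},{"claw": -1,"tx": -3.5,"ty": 0,"tz": 0,"yaw": 0},{"claw": -1,"tx": -4,"ty": 0,"tz": 0,"yaw": 0},{"claw": -1,"tx": -4,"ty": 0,"tz": 0,"yaw": 0},{"claw": -1,"tx": -2,"ty": 0,"tz": 0,"yaw": 0},{"claw": 1,"tx": 0,"ty": 0,"tz": 0,"yaw": 0}]}}

```text
time_s: 6.85
eef_pos: [0.5451, 0.1541, 0.1831]
ee_rot: [[0.004, 0.387, -0.922], [0.001, -0.922, -0.387], [-1.0, 0.001, -0.004]]
wrist_force: [-0.2, -0.0, -0.7]
opening: 0.06
```

```bash
python3 go.py 0.633 -0.154 0.17; python3 - <<'E'
from h import *
im=optics.capture('scene')[:,:,::-1]
cv2.imwrite('pics/s5.png',im)
E
```

```text
t 6.85 pos [0.5451 0.1541 0.1831] F [-0.246  -0.0141 -0.6878] open 0.06008324768387738 x-axis [ 0.0044  0.0008 -1.    ] jaw [ 0.3873 -0.9219  0.001 ]
tool shift cm [ 1.3288 31.8132  3.8326]
```

View pics/s5.png

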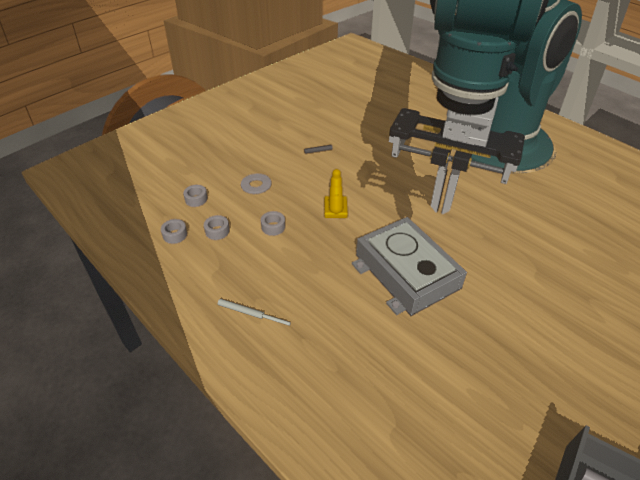

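The tray is up: scene pixels seat (403,244) and pad (426,267). I'll open the claw and move above the gauge.

>>> {"method": "servo_tool", "body": {"plan": [{"claw": 1,"tx": 0,"ty": 1.8,"tz": 0.2,"yaw": 0},{"claw": 1,"tx": 0,"ty": 4,"tz": 0.5,"yaw": 0},{"claw": 1,"tx": 0,"ty": 4,"tz": 0.5,"yaw": 0},{"claw": 1,"tx": 0,"ty": 4,"tz": 0.5,"yaw": 0},{"claw": 1,"tx": 0,"ty": 4,"tz": 0.5,"yaw": 0},{"claw": 1,"tx": 0,"ty": 4,"tz": 0.5,"yaw": 0},{"claw": 1,"tx": 0,"ty": 4,"tz": 0.5,"yaw": 0},{"claw": 1,"tx": 0,"ty": 4,"tz": 0.5,"yaw": 0},{"claw": 1,"tx": 0,"ty": 2,"tz": 0.2,"yaw": 0},{"claw": 1,"tx": 0,"ty": 0,"tz": 0,"yaw": 0},{"claw": 1,"tx": 0,"ty": 0,"tz": 0,"yaw": 0}]}}

```text
time_s: 8.0
eef_pos: [0.6307, -0.1536, 0.1788]
ee_rot: [[-0.001, 0.388, -0.922], [0.001, -0.922, -0.388], [-1.0, -0.002, 0.001]]
wrist_force: [0.2, -0.2, -0.1]
opening: 0.992
```

```bash
python3 go.py 0.633 -0.154 0.05; python3 - <<'E'
from h import *
im=optics.capture('scene')[:,:,::-1]
cv2.imwrite('pics/s6.png',cv2.resize(im[100:260,160:380],None,fx=3.5,fy=3.5,interpolation=cv2.INTER_CUBIC))
p=np.array(r.read_state()['eef_pos'])
R=np.array(r.read_state()['ee_rot'])
for d in (.0,.005,.01,.022):
  print(d,[(proj('scene',[p+R[:,0]*d+s*R[:,1]*.05])[0]-[160,100])*3.5 for s in(-1,1)])
E
```

```text
t 8.0 pos [ 0.6307 -0.1536  0.1788] F [ 0.2475 -0.1684 -0.0674] open 0.9918511209447286 x-axis [-0.0015  0.0011 -1.    ] jaw [ 0.3879 -0.9217 -0.0016]
tool shift cm [12.8804  0.1488 -0.2068]
0.0 [array([472.98822346, 212.3328305 ]), array([299.40523726, 170.24590804])]
0.005 [array([473.29080997, 220.4135854 ]), array([300.34197039, 178.19772   ])]
0.01 [array([473.59139066, 228.43286786]), array([301.27294297, 186.0919288 ])]
0.022 [array([474.30468698, 247.43179733]), array([303.4839838 , 204.80602532])]
```

View pics/s6.png

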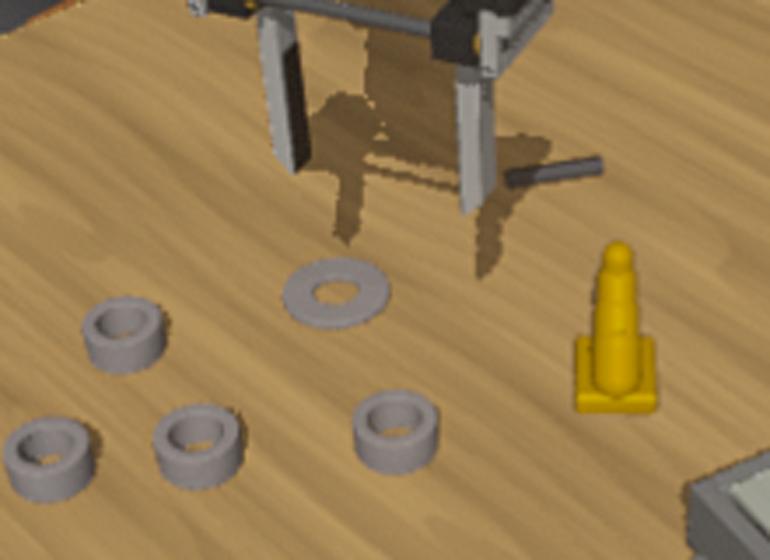

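The tips show at the reported TCP height here too, crop (291,172) and (472,210), so I'll keep the 0.003 m offset. Descend and grip.

>>> {"method": "servo_tool", "body": {"plan": [{"claw": 1,"tx": 2,"ty": 0.1,"tz": -0.2,"yaw": 0},{"claw": 1,"tx": 4,"ty": 0,"tz": 0,"yaw": 0},{"claw": 1,"tx": 4,"ty": 0,"tz": 0,"yaw": 0},{"claw": 1,"tx": 3,"ty": 0,"tz": 0,"yaw": 0},{"claw": 1,"tx": 1.5,"ty": 0,"tz": 0,"yaw": 0},{"claw": 1,"tx": 0.5,"ty": 0,"tz": 0,"yaw": 0},{"claw": 1,"tx": 0,"ty": 0,"tz": 0,"yaw": 0}]}}

```text
time_s: 8.75
eef_pos: [0.6337, -0.1541, 0.0303]
ee_rot: [[0.0, 0.388, -0.922], [0.0, -0.922, -0.388], [-1.0, -0.0, -0.0]]
wrist_force: [0.6, -0.2, 0.5]
opening: 1.001
```

```bash
python3 go.py 0.633 -0.154 0.003; python3 - <<'E'
from h import *
im=optics.capture('scene')[:,:,::-1]
cv2.imwrite('pics/s7.png',cv2.resize(im[170:250,220:330],None,fx=6,fy=6,interpolation=cv2.INTER_CUBIC))
E
```

```text
t 8.75 pos [ 0.6337 -0.1541  0.0303] F [ 0.5835 -0.1996  0.4772] open 1.0005368889015482 x-axis [ 0.0003  0.0002 -1.    ] jaw [ 0.3881 -0.9216 -0.    ]
tool shift cm [ 2.7279 -0.0352  0.063 ]
```

View pics/s7.png

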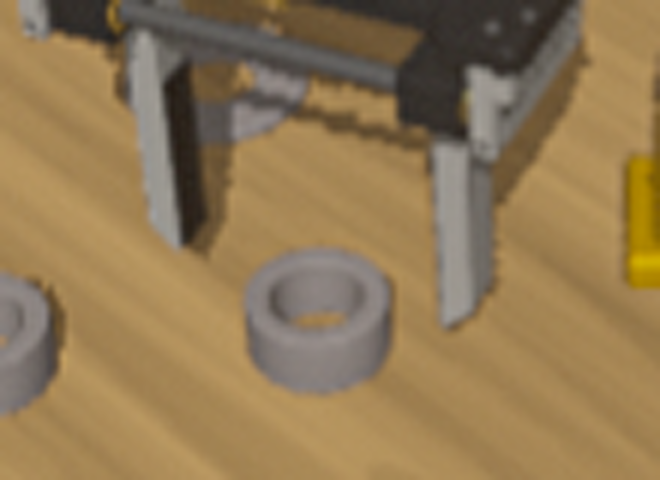

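>>> {"method": "servo_tool", "body": {"plan": [{"claw": 1,"tx": 1.5,"ty": 0,"tz": 0,"yaw": 0},{"claw": 1,"tx": 0.9,"ty": 0,"tz": 0,"yaw": 0},{"claw": 1,"tx": 0.3,"ty": 0,"tz": 0,"yaw": 0},{"claw": 1,"tx": 0,"ty": 0,"tz": 0,"yaw": 0}]}}

```text
time_s: 9.2
eef_pos: [0.6331, -0.1546, 0.0022]
ee_rot: [[-0.001, 0.387, -0.922], [0.0, -0.922, -0.387], [-1.0, -0.001, 0.001]]
wrist_force: [0.5, 0.2, 0.4]
opening: 1.003
```

>>> {"method": "servo_tool", "body": {"plan": [{"claw": -1,"tx": 0,"ty": 0,"tz": 0,"yaw": 0},{"claw": -1,"tx": 0,"ty": 0,"tz": 0,"yaw": 0},{"claw": -1,"tx": 0,"ty": 0,"tz": 0,"yaw": 0},{"claw": -1,"tx": 0,"ty": 0,"tz": 0,"yaw": 0},{"claw": -1,"tx": 0,"ty": 0,"tz": 0,"yaw": 0},{"claw": -1,"tx": 0,"ty": 0,"tz": 0,"yaw": 0},{"claw": -1,"tx": 0,"ty": 0,"tz": 0,"yaw": 0},{"claw": -1,"tx": 0,"ty": 0,"tz": 0,"yaw": 0}]}}

```text
time_s: 10.0
eef_pos: [0.6334, -0.1548, 0.0028]
ee_rot: [[0.0, 0.387, -0.922], [-0.0, -0.922, -0.387], [-1.0, 0.0, 0.0]]
wrist_force: [-0.2, -0.9, 0.6]
opening: 0.532
```

```bash
python3 go.py 0.528 0.086 0.003; python3 - <<'E'
from h import *
im=optics.capture('scene')[:,:,::-1]
cv2.imwrite('pics/s8.png',cv2.resize(im[170:250,220:330],None,fx=6,fy=6,interpolation=cv2.INTER_CUBIC))
E
```

```text
t 10.0 pos [ 0.6334 -0.1548  0.0028] F [-0.1924 -0.8884  0.5826] open 0.5324505363848421 x-axis [ 0.     -0.0001 -1.    ] jaw [ 0.3873 -0.9219  0.0001]
tool shift cm [ -0.0246 -26.2854   0.3902]
```

View pics/s8.png

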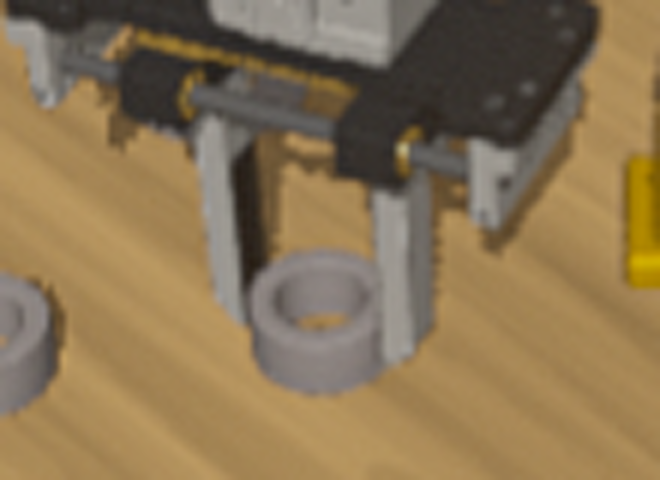

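Gripped: opening 0.53 ≈ 50 mm, with the fingers on the ring's sides. Lift and carry it to the seat.

>>> {"method": "servo_tool", "body": {"plan": [{"claw": -1,"tx": -1.5,"ty": 0,"tz": 0,"yaw": 0},{"claw": -1,"tx": -3.5,"ty": 0,"tz": 0,"yaw": 0},{"claw": -1,"tx": -4,"ty": 0,"tz": 0,"yaw": 0},{"claw": -1,"tx": -3,"ty": -1,"tz": 0,"yaw": 0},{"claw": -1,"tx": -1.5,"ty": -3,"tz": 0,"yaw": 0},{"claw": -1,"tx": 0,"ty": -4,"tz": 0,"yaw": 0},{"claw": -1,"tx": 0,"ty": -4,"tz": 0,"yaw": 0},{"claw": -1,"tx": 0,"ty": -4,"tz": 0.1,"yaw": 0},{"claw": -1,"tx": 0,"ty": -4,"tz": 0.1,"yaw": 0},{"claw": -1,"tx": 0,"ty": -4,"tz": 0.1,"yaw": 0},{"claw": -1,"tx": 0,"ty": -2.3,"tz": 0.1,"yaw": 0},{"claw": -1,"tx": 0,"ty": 0,"tz": 0,"yaw": 0}]}}

```text
time_s: 11.25
eef_pos: [0.5265, 0.0897, 0.1389]
ee_rot: [[0.0, 0.392, -0.92], [0.001, -0.92, -0.392], [-1.0, -0.0, -0.001]]
wrist_force: [0.2, -0.6, -1.6]
opening: 0.532
```

```bash
sleep 0; python3 go.py 0.528 0.086 0.053; python3 - <<'E'
from h import *
for n in('scene','top'):
  im=optics.capture(n)[:,:,::-1]
  cv2.imwrite(f'pics/{n}9.png',im)
E
```

```text
t 11.25 pos [0.5265 0.0897 0.1389] F [ 0.1513 -0.5824 -1.6149] open 0.5318475518947636 x-axis [ 0.0005  0.0007 -1.    ] jaw [ 0.3921 -0.9199 -0.0004]
tool shift cm [8.5894 0.4064 0.0092]
```

View pics/scene9.png

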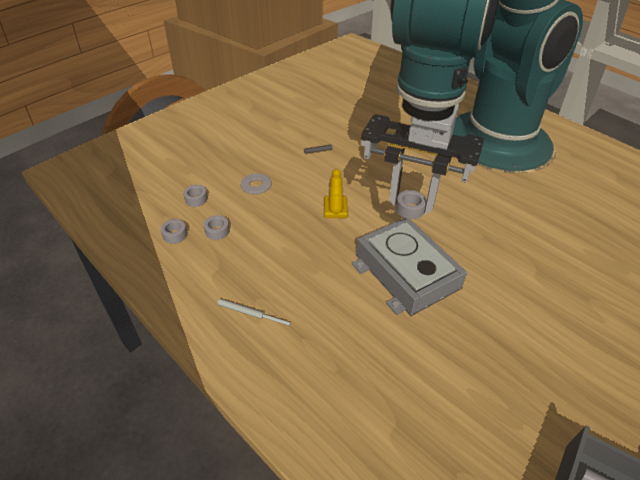

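View pics/top9.png

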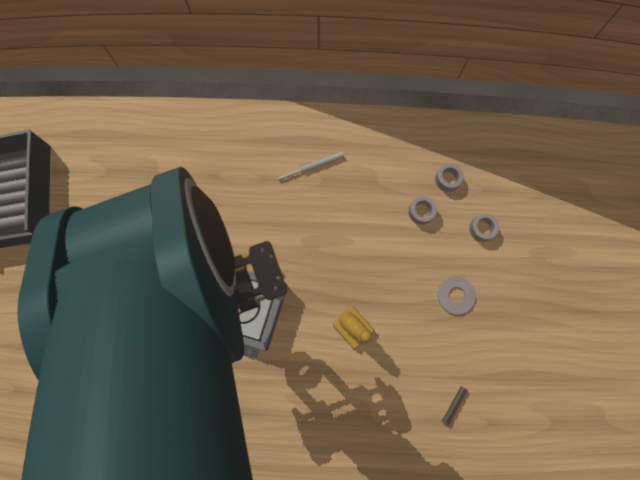

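>>> {"method": "servo_tool", "body": {"plan": [{"claw": -1,"tx": 1.5,"ty": 0,"tz": 0,"yaw": 0},{"claw": -1,"tx": 3,"ty": 0,"tz": 0,"yaw": 0},{"claw": -1,"tx": 2,"ty": 0,"tz": 0,"yaw": 0},{"claw": -1,"tx": 0.5,"ty": 0,"tz": 0,"yaw": 0},{"claw": -1,"tx": 0,"ty": 0,"tz": 0,"yaw": 0},{"claw": -1,"tx": 0,"ty": 0,"tz": 0,"yaw": 0}]}}

```text
time_s: 11.95
eef_pos: [0.5283, 0.086, 0.0683]
ee_rot: [[0.001, 0.387, -0.922], [0.0, -0.922, -0.387], [-1.0, 0.0, -0.001]]
wrist_force: [-0.6, -0.2, -1.4]
opening: 0.535
```

```bash
python3 go.py 0.528 0.086 0.053; python3 - <<'E'
from h import *
im=optics.capture('scene')[:,:,::-1]
cv2.imwrite('pics/s10.png',cv2.resize(im[190:320,345:475],None,fx=5,fy=5,interpolation=cv2.INTER_CUBIC))
E
```

```text
t 11.95 pos [0.5283 0.086  0.0683] F [-0.5578 -0.235  -1.3811] open 0.5345330576305483 x-axis [ 0.0006  0.0002 -1.    ] jaw [ 0.3868 -0.9221  0.    ]
tool shift cm [ 1.531  -0.0105  0.0311]
```

View pics/s10.png

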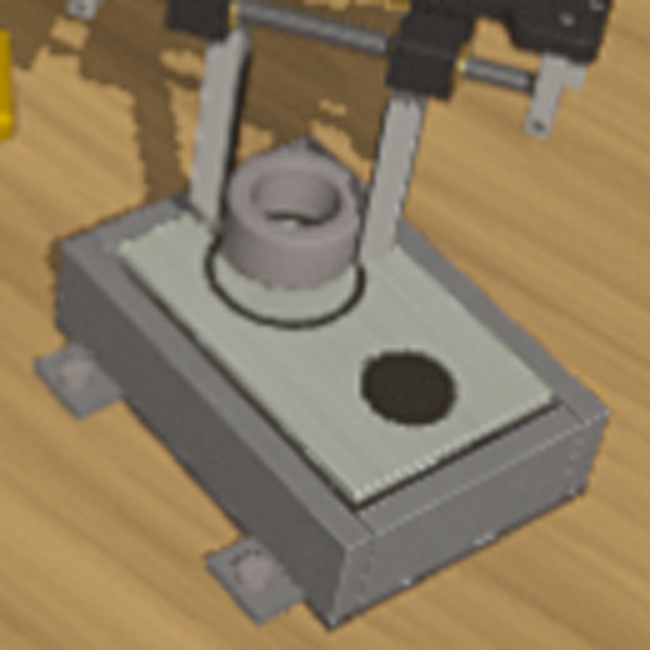

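The ring is over the seat circle, about 15 mm up. I'll lower it to touch.

>>> {"method": "servo_tool", "body": {"plan": [{"claw": -1,"tx": 0.7,"ty": 0,"tz": 0,"yaw": 0},{"claw": -1,"tx": 0.4,"ty": 0,"tz": 0,"yaw": 0},{"claw": -1,"tx": 0.2,"ty": 0,"tz": 0,"yaw": 0},{"claw": -1,"tx": 0.1,"ty": 0,"tz": 0,"yaw": 0},{"claw": -1,"tx": 0,"ty": 0,"tz": 0,"yaw": 0},{"claw": -1,"tx": 0,"ty": 0,"tz": 0,"yaw": 0}]}}

```text
time_s: 12.6
eef_pos: [0.5279, 0.0863, 0.0538]
ee_rot: [[0.0, 0.387, -0.922], [0.0, -0.922, -0.387], [-1.0, -0.0, -0.0]]
wrist_force: [0.7, 0.6, -2.5]
opening: 0.529
```

>>> {"method": "servo_tool", "body": {"plan": [{"claw": -1,"tx": 0.1,"ty": 0,"tz": 0,"yaw": 0},{"claw": -1,"tx": 0,"ty": 0,"tz": 0,"yaw": 0},{"claw": -1,"tx": 0,"ty": 0,"tz": 0,"yaw": 0}]}}

```text
time_s: 12.9
eef_pos: [0.5279, 0.0863, 0.0528]
ee_rot: [[0.0, 0.387, -0.922], [0.0, -0.922, -0.387], [-1.0, -0.0, -0.0]]
wrist_force: [-0.5, -0.7, -0.9]
opening: 0.532
```

>>> {"method": "servo_tool", "body": {"plan": [{"claw": -1,"tx": 0.05,"ty": 0,"tz": 0,"yaw": 0},{"claw": -1,"tx": 0,"ty": 0,"tz": 0,"yaw": 0},{"claw": 0.3,"tx": 0,"ty": 0,"tz": 0,"yaw": 0},{"claw": 0.6,"tx": 0,"ty": 0,"tz": 0,"yaw": 0},{"claw": 0.6,"tx": 0,"ty": 0,"tz": 0,"yaw": 0},{"claw": 0.6,"tx": 0,"ty": 0,"tz": 0,"yaw": 0},{"claw": 0.6,"tx": 0,"ty": 0,"tz": 0,"yaw": 0},{"claw": 0.6,"tx": 0,"ty": 0,"tz": 0,"yaw": 0}]}}

```text
time_s: 13.7
eef_pos: [0.5278, 0.0862, 0.0522]
ee_rot: [[-0.0, 0.387, -0.922], [0.0, -0.922, -0.387], [-1.0, -0.0, 0.0]]
wrist_force: [0.2, 0.9, 0.0]
opening: 0.802
```

>>> {"method": "servo_tool", "body": {"plan": [{"claw": 0.6,"tx": -1,"ty": 0,"tz": 0,"yaw": 0},{"claw": 0.6,"tx": -2.5,"ty": 0,"tz": 0,"yaw": 0},{"claw": 0.6,"tx": -3.5,"ty": 0,"tz": 0,"yaw": 0},{"claw": 0.6,"tx": -2,"ty": 0,"tz": 0,"yaw": 0},{"claw": 0.6,"tx": 0,"ty": 0,"tz": 0,"yaw": 0}]}}

```text
time_s: 14.2
eef_pos: [0.5293, 0.0866, 0.1456]
ee_rot: [[0.005, 0.387, -0.922], [0.0, -0.922, -0.387], [-1.0, 0.001, -0.004]]
wrist_force: [-0.2, -0.2, -0.5]
opening: 0.8
```

```bash
python3 go.py 0.544 0.154 0.12; python3 - <<'E'
from h import *
im=optics.capture('scene')[:,:,::-1]
cv2.imwrite('pics/s11.png',cv2.resize(im[190:320,345:475],None,fx=5,fy=5,interpolation=cv2.INTER_CUBIC))
E
```

```text
t 14.2 pos [0.5293 0.0866 0.1456] F [-0.2137 -0.1557 -0.4949] open 0.8002058179956869 x-axis [ 0.0046  0.0004 -1.    ] jaw [ 0.3873 -0.9219  0.0014]
tool shift cm [ 2.5702 -5.6521 -3.9556]
```

View pics/s11.png

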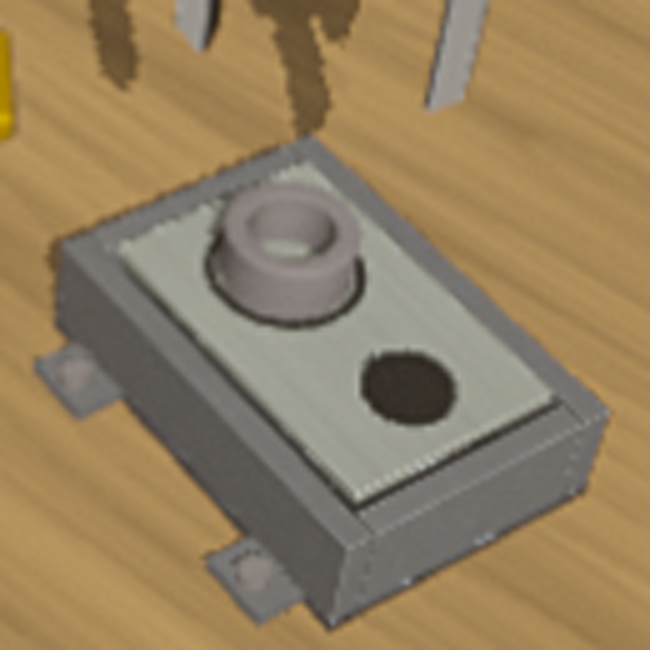

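The ring sits flat and centred in the circle, crop (290,255), with the tray still up. I'll go above the pad, close the fingers and press.

>>> {"method": "servo_tool", "body": {"plan": [{"claw": -1,"tx": 0,"ty": -1.5,"tz": -1,"yaw": 0},{"claw": -1,"tx": 0,"ty": -2.5,"tz": -1.8,"yaw": 0},{"claw": -1,"tx": 0,"ty": -1.7,"tz": -1.2,"yaw": 0},{"claw": -1,"tx": 0,"ty": 0,"tz": 0,"yaw": 0},{"claw": -1,"tx": 0,"ty": 0,"tz": 0,"yaw": 0},{"claw": -1,"tx": 0,"ty": 0,"tz": 0,"yaw": 0},{"claw": -1,"tx": 0,"ty": 0,"tz": 0,"yaw": 0},{"claw": -1,"tx": 0,"ty": 0,"tz": 0,"yaw": 0},{"claw": -1,"tx": 0,"ty": 0,"tz": 0,"yaw": 0},{"claw": -1,"tx": 0,"ty": 0,"tz": 0,"yaw": 0}]}}

```text
time_s: 15.25
eef_pos: [0.5426, 0.1541, 0.1423]
ee_rot: [[-0.0, 0.387, -0.922], [-0.0, -0.922, -0.387], [-1.0, 0.0, 0.0]]
wrist_force: [-0.5, 0.4, -1.2]
opening: 0.011
```

```bash
python3 go.py 0.544 0.154 0.0505
```

```text
t 15.25 pos [0.5426 0.1541 0.1423] F [-0.4887  0.3504 -1.2023] open 0.010867781045520313 x-axis [-0. -0. -1.] jaw [ 0.3872 -0.922   0.    ]
tool shift cm [ 9.1786  0.0593 -0.1266]
```

>>> {"method": "servo_tool", "body": {"plan": [{"claw": -1,"tx": 2,"ty": 0,"tz": -0.1,"yaw": 0},{"claw": -1,"tx": 3,"ty": 0,"tz": 0,"yaw": 0},{"claw": -1,"tx": 2.2,"ty": 0,"tz": 0,"yaw": 0},{"claw": -1,"tx": 1,"ty": 0,"tz": 0,"yaw": 0},{"claw": -1,"tx": 0.5,"ty": 0,"tz": 0,"yaw": 0},{"claw": -1,"tx": 0.4,"ty": 0,"tz": 0,"yaw": 0},{"claw": -1,"tx": 0.4,"ty": 0,"tz": 0,"yaw": 0},{"claw": -1,"tx": 0.4,"ty": 0,"tz": 0,"yaw": 0},{"claw": -1,"tx": 0.4,"ty": 0,"tz": 0,"yaw": 0},{"claw": -1,"tx": 0,"ty": 0,"tz": 0,"yaw": 0}]}}

```text
time_s: 16.25
eef_pos: [0.5438, 0.1548, 0.0392]
ee_rot: [[0.001, 0.387, -0.922], [0.0, -0.922, -0.387], [-1.0, -0.0, -0.001]]
wrist_force: [0.9, 0.8, 2.1]
opening: 0.005
```

>>> {"method": "servo_tool", "body": {"plan": [{"claw": -1,"tx": 0.4,"ty": 0,"tz": 0,"yaw": 0},{"claw": -1,"tx": 0.4,"ty": 0,"tz": 0,"yaw": 0},{"claw": -1,"tx": 0.4,"ty": 0,"tz": 0,"yaw": 0},{"claw": -1,"tx": 0.4,"ty": 0,"tz": 0,"yaw": 0},{"claw": -1,"tx": 0.4,"ty": 0,"tz": 0,"yaw": 0},{"claw": -1,"tx": 0.3,"ty": 0,"tz": 0,"yaw": 0},{"claw": -1,"tx": 0.2,"ty": 0,"tz": 0,"yaw": 0},{"claw": -1,"tx": 0,"ty": 0,"tz": 0,"yaw": 0},{"claw": -1,"tx": 0,"ty": 0,"tz": 0,"yaw": 0}]}}

```text
time_s: 17.15
eef_pos: [0.5435, 0.1547, 0.0143]
ee_rot: [[-0.0, 0.387, -0.922], [0.0, -0.922, -0.387], [-1.0, -0.0, 0.0]]
wrist_force: [0.7, 0.6, 2.8]
opening: 0.005
```

>>> {"method": "servo_tool", "body": {"plan": [{"claw": -1,"tx": 0.2,"ty": 0,"tz": 0,"yaw": 0},{"claw": -1,"tx": 0.1,"ty": 0,"tz": 0,"yaw": 0},{"claw": -1,"tx": 0.1,"ty": 0,"tz": 0,"yaw": 0},{"claw": -1,"tx": 0,"ty": 0,"tz": 0,"yaw": 0},{"claw": -1,"tx": 0,"ty": 0,"tz": 0,"yaw": 0}]}}

```text
time_s: 17.65
eef_pos: [0.5436, 0.1547, 0.0103]
ee_rot: [[-0.0, 0.387, -0.922], [0.0, -0.922, -0.387], [-1.0, -0.0, -0.0]]
wrist_force: [2.2, 0.9, 3.7]
opening: 0.005
```

>>> {"method": "servo_tool", "body": {"plan": [{"claw": -1,"tx": 0.1,"ty": 0,"tz": 0,"yaw": 0},{"claw": -1,"tx": 0,"ty": 0,"tz": 0,"yaw": 0}]}}

```text
time_s: 17.85
eef_pos: [0.5437, 0.1547, 0.0099]
ee_rot: [[0.0, 0.387, -0.922], [-0.0, -0.922, -0.387], [-1.0, 0.0, -0.0]]
wrist_force: [-2.8, -0.5, 17.3]
opening: 0.006
```

The stop is reached (17 N). Lift off and check.

>>> {"method": "servo_tool", "body": {"plan": [{"claw": -1,"tx": -0.4,"ty": 0,"tz": 0,"yaw": 0},{"claw": -1,"tx": -0.6,"ty": 0,"tz": 0,"yaw": 0},{"claw": -1,"tx": -1,"ty": 0,"tz": 0,"yaw": 0},{"claw": -1,"tx": -3,"ty": 0,"tz": 0,"yaw": 0},{"claw": -1,"tx": -4,"ty": 0,"tz": 0,"yaw": 0},{"claw": -1,"tx": -4,"ty": 0,"tz": 0,"yaw": 0},{"claw": -1,"tx": -2,"ty": 0,"tz": 0,"yaw": 0},{"claw": -1,"tx": 0,"ty": 0,"tz": 0,"yaw": 0},{"claw": -1,"tx": 0,"ty": 0,"tz": 0,"yaw": 0},{"claw": -1,"tx": 0,"ty": 0,"tz": 0,"yaw": 0}]}}

```text
time_s: 18.85
eef_pos: [0.5429, 0.1544, 0.1583]
ee_rot: [[-0.002, 0.387, -0.922], [-0.0, -0.922, -0.387], [-1.0, -0.0, 0.002]]
wrist_force: [-0.8, 0.2, -0.2]
opening: 0.008
```

```bash
python3 - <<'E'
from h import *
im=optics.capture('scene')[:,:,::-1]
cv2.imwrite('pics/s12.png',cv2.resize(im[190:320,345:475],None,fx=5,fy=5,interpolation=cv2.INTER_CUBIC))
f=lambda P:(proj('scene',P)-[345,190])*5
print('pad latched/up',f([[.544,.1545,.024],[.544,.1545,.054]]),'ring top latched',f([[.528,.086,.044]]))
print(r.read_state()['time_s'],r.read_state()['wrist_force'],abs(r.read_state()['qd']).max())
E
```

```text
pad latched/up [[396.14751655 439.3511788 ]
 [409.59694137 383.1488869 ]] ring top latched [[281.2821889  280.94471377]]
18.9 [-0.01164411 -0.36674941 -0.96852825] 0.2313677221962423
```

View pics/s12.png

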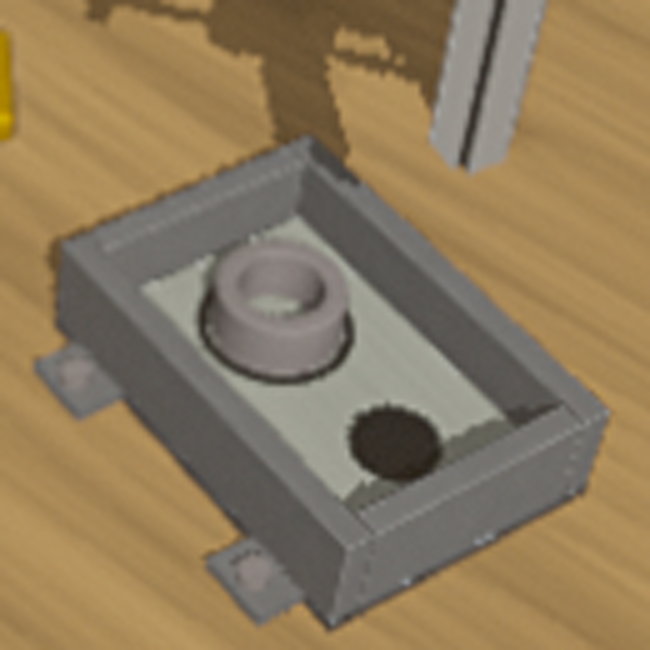

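The tray is latched: the pad is at crop (396,441) against (396,439) predicted for latched. The gauge is flat on the seat and the arm is clear. Handing in.

```bash
python3 -c "
from cell import finish_job
print(finish_job())"
```

```text
the job is handed in; nothing more can be done
None
```

The gauge is stowed: it lies on the seat of the latched tray, and I handed the job in at about 19 s of the 58 s allowed. `finish_job` gives no verdict.

- **Steps:** I pressed the thumb pad with the fingers shut and the tray sprang up empty. I then gripped the leftmost of the four identical rings, set it on the seat, let go and pressed the pad down to the stop again.
- **Last checks:** The final picture shows the pad at its latched position, within 0.5 camera pixel of the prediction. The gauge is flat and centred in the seat circle, and the gripper is clear above it, with about 1 N on the wrist (noise level).
- **Fingertip offset disagreed:** The fingertips were not 22 mm ahead of the reported TCP. Pictures and first contact put them about 3 mm behind it, so I found contact in small steps and used that offset throughout.
- **Spring force disagreed:** The wrist read about 3 to 5 N while pressing, just below the stated 5 to 10 N. The second press reached 17 N at the stop.

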